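# Hold the amber colour standard in the photometer's datum corner

## Robot

A 6-joint arm with a two-finger parallel gripper is mounted at the origin on the work surface. World frame = base frame: x ahead of the robot, y to its left, z up, the work surface at z = 0. Lengths are in m, angles in rad, forces in N, time in s.
With the tool pointing down it reaches from about 0.35 to 0.85 m from the base axis. Payload 8.1 kg.
Tool frame: the origin (TCP) lies midway between the tips of the shut fingers; the grasp point (between the pads) lies 19 mm behind it; z points along the fingers, y is the line along which they close (so a half turn about z gives the same grasp; the last joint's range is limited). The gripper opens to 85 mm and grips with 20 to 120 N. Pads are 22 mm wide; open, the fingers measure 114 mm over their backs; the gripper's body (76 mm by 85 mm) begins 54 mm behind the grasp point. The pads swing forward as they close: fully open they stand 13 mm farther back than shut.
Start: joints at [-1.377, 0.13, 1.488, -0, 1.523, -0.085], TCP at [0.165, -0.577, 0.231] pointing down, gripper open.
Joint ranges: [-2.96, 2.96], [-0.89, 2.26], [0.02, 2.5], [-1.34, 4.48], [0, 2.73], [-2.66, 2.66]. Speed limits (rad/s): [2.39, 2.39, 2.79, 3.14, 3.14, 3.14].

## Interface

Orientations are given as [roll, pitch, yaw] about the fixed x, y, z axes, in that order (R = Rz(yaw) Ry(pitch) Rx(roll)).
In Python, from station import arm gives the robot as it stands. The module is installed in compiled form; this text tells all that it offers. Calls block until the motion is done:
- arm.move_to(position, orientation): joint-space move of the TCP to a pose.
- arm.movel(position, orientation=None, rate=0.15, stop_force=None): straight line of the TCP; orientation=None keeps the orientation; rate is the mean speed in m/s. With stop_force (N) it stops when the force on the tool has changed by that much, and returns True; else False.
- arm.move_j(angles): joint-space move.
- arm.gripper_open() and arm.grab(): open the fingers fully, or close them until they stop; the grip force is fixed at half the most.
- arm.hold(seconds).
- arm.ik(position, orientation): joint angles nearest the present ones, or None.
- arm.grab_frame(name): name is "side" or "top"; returns (picture, depth): 420x560x3 uint8, blue, green, red; 420x560 float32, m along the optical axis (not along the pixel's ray), 0 where there is no reading.
- arm.calibration(name): a dict with "vfov" (degrees; the focal length in pixels is half the picture's height over the tangent of half this angle, whatever the lens; pixels are square), "cx", "cy" (the principal point, pixels), "k1" (the pictures are not rectified: a ray, as slopes to the right and down, at radius r is drawn at 1 + k1 r^2 times it, then the intrinsics apply), "R" (3x3) and "t" (3): a world point X has camera coordinates R X + t. Camera axes: x right, y down, z forward; pixel columns grow to the right and rows downward; lengths in m; the calibration is good to about 2 mm. A picture is of the moment at which its call begins. calibration takes no time and is no camera call.
A pose or a line that the arm cannot do raises arm.Unreachable and nothing moves.
- arm.job_done(): hands the job in; it is judged then, once.
Readings, each from a call of its own:
- arm.get_time(): time.
- arm.get_joint_pos(): joint angles.
- arm.get_qvel(): joint speeds.
- arm.get_joint_torque(): joint torques, N m.
- arm.get_eef_pos(): TCP position.
- arm.get_orientation(): TCP orientation.
- arm.get_wrist_force(): force on the tool from outside, world axes, zero at the start.
- arm.get_torque(): the same for the moment, N m.
- arm.get_finger_gap(): finger opening in m.
- arm.get_gripper_force(): force on a finger pad.
Only numpy, scipy, OpenCV 4.12 (cv2) and the standard library are available. Lean on these libraries where they do the work, as an engineer would, in place of code of your own. Each camera call takes 0.05 s, during which the arm holds its last target. There are 200 camera calls.

## Task

Pick up the amber (orange-finned) colour standard and set it flat on the white photometer stage, first square and flush against the long blue rail at least 3 cm short of the red end stop, then move it along the rail into the corner. Finish while still holding it there, pressed steadily against the rail and the end stop at once for the reading, with roughly 10 N on each and never hard. Keep it upright, and leave the other standards and the glassware where they are.

Things in the scene. Friction and masses are not known exactly. Their poses are not given: they have to be found in the camera images.
- amber: the amber colour standard as a whole, a solid holder: black base 52 (x) x 80 (y) x 28 (z) mm with orange strips and small round amber glass windows on top, and standing on the middle of it an orange grip fin 18 (x) x 44 (y) mm, from 28 to 60 mm above the underside. About 0.25 kg (0.18 to 0.35). Origin: centre of the underside. Starts flat on the bench. It is the same seen half a turn round, so either way round will do.
- amber_mid (a point): the amber standard's middle: on its vertical centre line, 30 mm above its underside (2 mm above the base's top, at the root of the fin). Its x axis runs across the fin (the 18 mm way, the 52 mm side of the base), y along the fin (the 80 mm side), z up.
- corner (a point): the datum corner on the stage: the point where the inner faces of the rail and of the end stop meet the stage's aluminium top, 30 mm above the bench. x points square into the rail (away from the open stage), y points along the rail towards the end stop, z up; the open stage lies towards -x and -y. Seated home, the standard's long (80 mm) side lies along the rail and its centre line stands at x = -26 mm, y = -40 mm here.
- stage: the photometer stage, fixed to the bench: white housing 200 (x) x 260 (y) x 30 (z) mm with a flat aluminium top, a small display and buttons flush on the near edge. Origin: centre of the underside; the axes are those of the corner, which is at (70, 90, 30) mm here.
- rail: the long blue rail, fixed and rigid on the stage's far side: 12 mm thick, 210 mm long, 16 mm high above the stage top. Origin: on its inner face, mid-length, at the stage top; axes as the corner's.
- end_stop: the red end stop, fixed and rigid at the left end of the rail and square to it: 12 mm thick, 80 mm long, 16 mm high above the stage top. Origin: on its inner face, mid-length, at the stage top; axes as the corner's.
- green_mid (a point): glass colour standard like the amber one in every size, with green glass and a green fin. Leave it alone. This point is 30 mm above its underside, on its vertical centre line.
- blue_mid (a point): glass colour standard like the amber one in every size, with blue glass and a blue fin. Leave it alone. This point is 30 mm above its underside, on its vertical centre line.
- flask: bystander: conical flask of clear glass, 82 mm wide, 130 mm high; origin at the centre of the underside
- red_cap_bottle: bystander: clear bottle with a red cap, 52 mm wide, 120 mm high; origin at the centre of the underside
Mind the look-alikes: they are no part of the job. What is shaped like the amber but pink or purple is not meant.

How it is judged:
On the way, in this order (a step that is already met when the one before it is completed fails the run):
1. the amber standard is flat on the stage, square and pressed flush against the blue rail, still well short of the end stop (gap over 15 mm) (z of amber_mid in the frame of corner between 0.026 and 0.036 m and angle between amber_mid's own z axis and vertical below 0.06 rad and angle between the x axis of amber_mid and the x axis of corner, either way round below 0.035 rad and x of amber_mid in the frame of corner between -0.029 and -0.023 m and y of amber_mid in the frame of corner below -0.055 m and contact force between amber and rail above 1 N), for 0.2 s.
2. it is in the corner, pressed against the rail and the end stop at once (z of amber_mid in the frame of corner between 0.026 and 0.036 m and angle between amber_mid's own z axis and vertical below 0.06 rad and angle between the x axis of amber_mid and the x axis of corner, either way round below 0.035 rad and x of amber_mid in the frame of corner between -0.029 and -0.023 m and y of amber_mid in the frame of corner between -0.043 and -0.037 m and contact force between amber and rail above 1.5 N and contact force between amber and end_stop above 1.5 N and contact force between the fingers and amber above 1 N and linear speed of amber below 0.02 m/s), for 0.3 s.
At the end, for the whole second after the job is handed in: the amber standard, flat on the stage (within 6 mm of its top, tilt under 0.06 rad) and square to the rail within 0.035 rad, is within 3 mm of home against both the rail and the end stop, still, held by the fingers and pressed with over 1.5 N on each of the two (all of step 2); the arm keeps its last pose, push and grip.
It fails at once if the standard is pressed hard (over 40 N) against the rail or the end stop (contact force between amber and rail above 40 N or contact force between amber and end_stop above 40 N).
It fails at once if the amber standard is tipped by more than 0.5 rad (angle between amber_mid's own z axis and vertical above 0.5 rad).
It fails at once if another standard or a piece of glassware is shifted by more than 15 mm (distance of any of green_mid, blue_mid, flask, red_cap_bottle from where it was at the start of the episode above 0.015 m).
It also fails if it takes over 69 s, if anything falls off the work surface, if the arm or the gripper's body presses on something with over 40 N, if the wrist force passes 120 N, or if a joint passes its speed limit or range.

## Working session

There is one attempt and no reset: what is moved stays moved. The work goes in short steps, each a Python script; the robot and the scene stay as the last script left them, time stands still between calls to the robot, and variables do not carry over. Pictures are saved under pics/ and viewed, at most 10 in all, crops included, and the job is handed in when it is done.

```bash
mkdir -p pics; cat > h.py <<'E'
import numpy as np, cv2
from station import arm
def K(c,s):
    f=210/np.tan(np.radians(c["vfov"])/2); return f
def world(name,u,v,depth=None,z=None):
    c=arm.calibration(name); f=K(c,0)
    d=np.array([(u-c["cx"])/f,(v-c["cy"])/f]); s=d.copy()
    for _ in range(30): s=d/(1+c["k1"]*(s@s))
    R=np.array(c["R"]);t=np.array(c["t"]); ray=R.T@np.array([s[0],s[1],1]); o=-R.T@t
    k=depth if z is None else (z-o[2])/ray[2]
    return o+k*ray
E
python3 - <<'E'
from h import *
for n in("top","side"):
    p,d=arm.grab_frame(n); cv2.imwrite(f"pics/{n}0.png",p); np.save(f"{n}d.npy",d); print(n,arm.calibration(n))
print(arm.get_time(),arm.get_orientation(),arm.get_finger_gap())
E
```

```text
top {'vfov': 46.80702107987237, 'cx': 281.5317247232133, 'cy': 210.85888571782928, 'k1': -0.13010517614336858, 'R': array([[ 0.06584858, -0.99782028,  0.00431898],
       [-0.97419101, -0.06522458, -0.21609637],
       [ 0.21590704,  0.01002213, -0.97636249]]), 't': array([-0.06900362,  0.5876413 ,  1.09320551])}
side {'vfov': 57.71779939539139, 'cx': 278.9939150900716, 'cy': 202.9566534224802, 'k1': -0.09646856241464741, 'R': array([[-0.89996261, -0.43596243, -0.00201664],
       [-0.27421321,  0.56964569, -0.77479733],
       [ 0.3389313 , -0.69673564, -0.63220647]]), 't': array([0.52625776, 0.213125  , 0.82644325])}
0.1 [-3.13993142e+00 -1.40157481e-04  2.78788975e-01] 0.08510055614727184
```

View pics/top0.png

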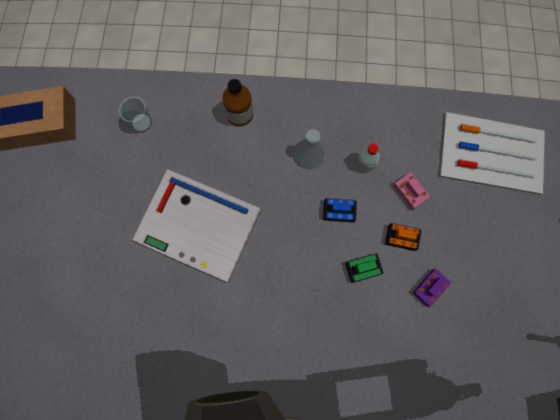

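View pics/side0.png

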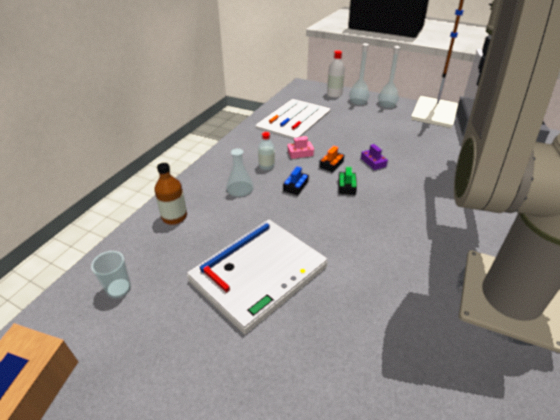

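Top view: amber standard at (404,236) with its long side roughly along the image columns. The stage spans about (135–260, 172–280), with the rail from (172,181) to (246,211) and the end stop from (173,181) to (159,211). Next, enlarged crops.

```bash
python3 - <<'E'
import cv2
p=cv2.imread("pics/top0.png")
cv2.imwrite("pics/c1.png",cv2.resize(p[165:285,125:270],None,fx=5,fy=5,interpolation=cv2.INTER_CUBIC))
cv2.imwrite("pics/c2.png",cv2.resize(p[190:290,310:430],None,fx=6,fy=6,interpolation=cv2.INTER_CUBIC))
E
```

```text
(no output)
```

View pics/c1.png

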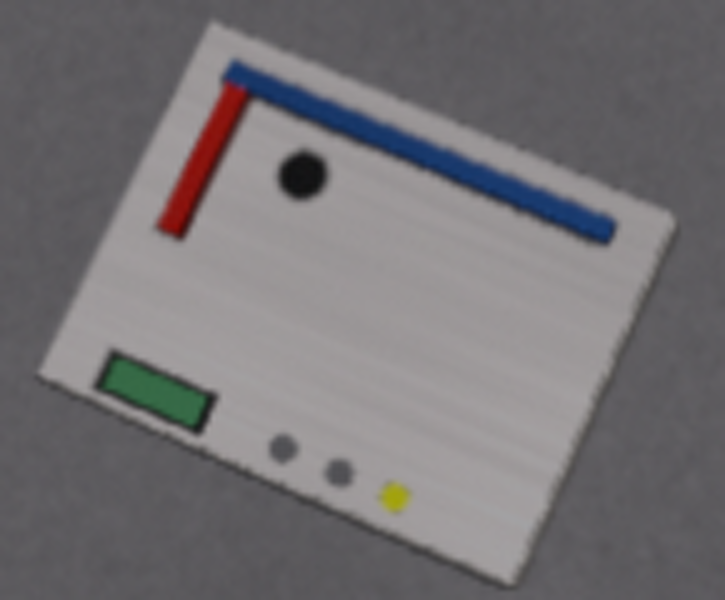

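View pics/c2.png

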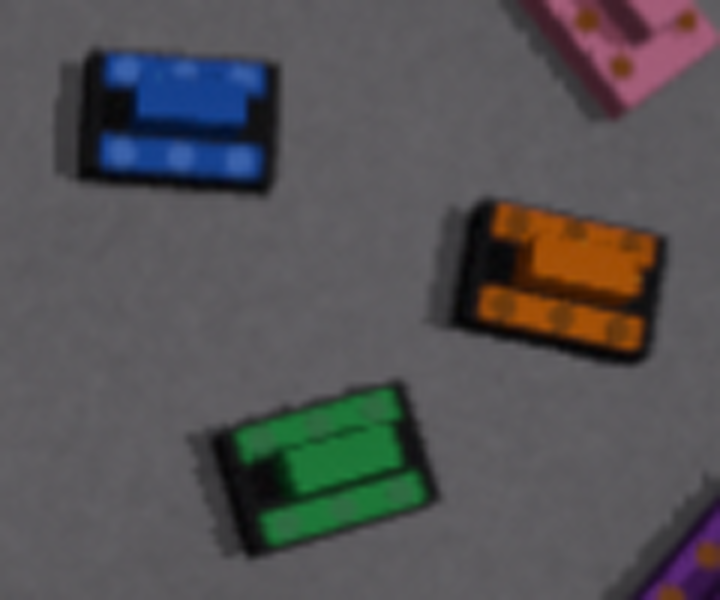

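c1 shows the stage: the far corners of its top are at crop (213,22) and (678,215), the datum corner is at about (250,97), and the black port is at (303,175). c2 shows the amber's six windows at crop (518,222), (576,230), (630,241), (503,305), (562,317) and (617,330).

```bash
cat > m.py <<'E'
from h import *
from scipy.optimize import least_squares
def proj(X,name="top"):
    c=arm.calibration(name);f=K(c,0);q=np.asarray(X)@np.array(c["R"]).T+np.array(c["t"])
    s=q[:,:2]/q[:,2:];s=s*(1+c["k1"]*(s**2).sum(1,keepdims=True));return s*f+[c["cx"],c["cy"]]
def px(P,k,o): return (np.array(P)+.5)/k-.5+np.array(o)
def T(p,L):
    c,s=np.cos(p[2]),np.sin(p[2]);L=np.array(L,float);return np.c_[p[0]+c*L[:,0]-s*L[:,1],p[1]+s*L[:,0]+c*L[:,1],L[:,2]]
def fit(L,P,p0):
    r=least_squares(lambda p:(proj(T(p,L))-P).ravel(),p0,loss="soft_l1",x_scale=[.01,.01,.1]);print(r.x,"res px",np.round(proj(T(r.x,L))-P,1).tolist());return r.x
E
python3 - <<'E'
from m import *
L=[(.1,.13,.03),(.1,-.13,.03),(-.1,.13,.03),(-.1,-.13,0),(.07,.09,.03),(-.01,.09,.03),(.1,-.13,.03)]
P=px([(213,22),(678,215),(40,373),(515,588),(250,97),(183,238),(678,215)],5,(125,165))
s=fit(L,P,[.55,.15,-.4]); c=T(s,[(.07,.09,.03)])[0]; print("corner",c)
W=px([(518,222),(576,230),(630,241),(503,305),(562,317),(617,330)],6,(310,190))
w=np.array([world("top",u,v,z=.028) for u,v in W]); print("amber",w.mean(0)); print(np.round(w,4).tolist())
a=[w[0]-w[2],w[3]-w[5]]; print("y-axis yaws",[np.arctan2(v[1],v[0])-np.pi/2 for v in a])
m=w.mean(0); yaw=np.mean([np.arctan2(v[1],v[0])-np.pi/2 for v in a])
F=px([(535,232),(645,258),(640,298),(530,278)],6,(310,190)); print("fin top",np.mean([world("top",u,v,z=.06) for u,v in F],0))
b=proj(T([m[0],m[1],yaw],[(.026,.04,.028),(.026,-.04,.028),(-.026,.04,0),(-.026,-.04,0)])); print("base crop",((b-[310,190]+.5)*6-.5).round())
d=np.load("topd.npy")
for u,v in [(175,225),(210,220),(195,240),(375,240),(404,234)]: print(world("top",u,v,depth=d[v,u]))
for y in (yaw,yaw+np.pi):
  for nm,p,ya in(("pick",[m[0],m[1],.15],y),("corner",[c[0],c[1],.15],s[2]+y-yaw)):
    for off in(np.pi/2,-np.pi/2):
      print(nm,off,arm.ik(p,[np.pi,0,ya+off]))
E
```

```text
[ 0.55324199  0.17892179 -0.34233062] res px [[-0.7, -1.5], [0.2, -0.2], [-1.7, -0.0], [0.3, 0.9], [0.8, 0.0], [0.1, 0.5], [0.2, -0.2]]
corner [0.64939173 0.24020169 0.03      ]
amber [ 0.55780164 -0.33463555  0.028     ]
[[0.5782, -0.3136, 0.028], [0.5764, -0.3378, 0.028], [0.5732, -0.3605, 0.028], [0.5433, -0.308, 0.028], [0.5398, -0.3325, 0.028], [0.5359, -0.3555, 0.028]]
y-axis yaws [np.float64(-0.10492528230309817), np.float64(-0.15440152060096834)]
fin top [ 0.55542516 -0.33459296  0.06      ]
base crop [[482. 194.]
 [671. 231.]
 [449. 327.]
 [635. 364.]]
[0.54576696 0.22948207 0.0288032 ]
[0.56458641 0.14467516 0.02632822]
[0.51195681 0.17601271 0.0297508 ]
[ 0.54588745 -0.26729387  0.00197451]
[ 0.55466163 -0.32575601  0.06113121]
pick 1.5707963267948966 [-0.61915228  0.31260055  1.42852249  0.          1.40046961 -0.48948888]
pick -1.5707963267948966 [-6.19152277e-01  3.12600552e-01  1.42852249e+00 -4.44089210e-16
  1.40046961e+00  2.65210378e+00]
corner 1.5707963267948966 [ 2.80266577e-01  4.23044362e-01  1.29079532e+00 -4.44089210e-16
  1.42775297e+00  6.22597202e-01]
corner -1.5707963267948966 [ 0.28026658  0.42304436  1.29079532  0.          1.42775297 -2.51899545]
pick 1.5707963267948966 [-6.19152277e-01  3.12600552e-01  1.42852249e+00 -4.44089210e-16
  1.40046961e+00  2.65210378e+00]
pick -1.5707963267948966 [-0.61915228  0.31260055  1.42852249  0.          1.40046961 -0.48948888]
corner 1.5707963267948966 [ 0.28026658  0.42304436  1.29079532  0.          1.42775297 -2.51899545]
corner -1.5707963267948966 [ 2.80266577e-01  4.23044362e-01  1.29079532e+00 -4.44089210e-16
  1.42775297e+00  6.22597202e-01]
```

```bash
python3 - <<'E'
from m import *
p=cv2.imread("pics/top0.png").astype(int); B,G,R=p[...,0],p[...,1],p[...,2]
def ang(mask,z):
    v,u=np.nonzero(mask); w=np.array([world("top",a,b,z=z)[:2] for a,b in zip(u,v)],np.float32)
    l=cv2.fitLine(w,cv2.DIST_HUBER,0,.001,.001).ravel(); return len(w),np.arctan2(l[1],l[0]),w.mean(0)
roi=np.zeros(B.shape,bool); roi[165:285,125:270]=1
print("rail",ang(roi&(B>R+30)&(B>G+15),.043)); print("stop",ang(roi&(R>B+50)&(R>G+50),.043))
roi[:]=0; roi[220:255,380:425]=1
y=-.135
m=[.5568,-.3346]; o=[np.pi,0,y+np.pi/2]
print(arm.get_wrist_force())
arm.move_to([*m,.16],o); arm.movel([*m,.034],o,rate=.1,stop_force=10)
print(arm.get_eef_pos(),arm.get_orientation(),arm.get_wrist_force(),arm.get_finger_gap())
arm.grab(); print(arm.get_finger_gap(),arm.get_gripper_force(),arm.get_wrist_force(),arm.get_eef_pos(),arm.get_orientation())
q,d=arm.grab_frame("top"); cv2.imwrite("pics/t1.png",q)
q,d=arm.grab_frame("side"); cv2.imwrite("pics/s1.png",cv2.resize(q[100:240,220:400],None,fx=4,fy=4))
print(arm.get_time())
E
```

```text
rail (402, np.float32(1.2332059), array([0.6235439 , 0.15086095], dtype=float32))
stop (163, np.float32(-0.3305323), array([0.6127827 , 0.25905266], dtype=float32))
[-1.25796682  0.3650754   0.52181938]
[ 0.55746094 -0.33506712  0.03507502] [3.14005710e+00 8.09313935e-04 1.43582761e+00] [-0.84029161  0.16092642  0.16385466] 0.08528366132062315
0.017206272026057373 59.79959964752197 [ 0.85655126 -0.19597727  2.31818711] [ 0.5570108  -0.33470606  0.03423944] [3.14113408e+00 1.86440268e-04 1.43581298e+00]
3.9333
```

View pics/s1.png

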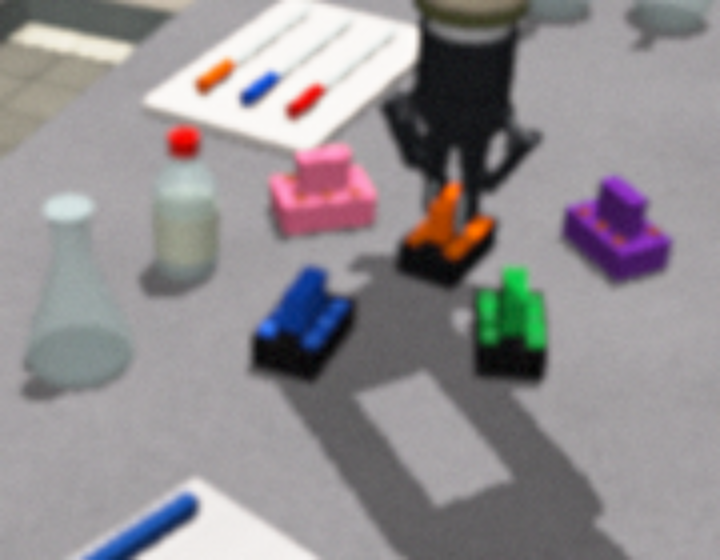

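s1 shows the orange fin clasped squarely between the fingers at crop (450,215), with the neighbours undisturbed. The finger gap is 17 mm. Next, lift and carry it to above the stage.

```bash
cat > g.py <<'E'
from m import *
YAW=-.339; C=np.array([.6494,.2402]); ex=np.array([np.cos(YAW),np.sin(YAW)]); ey=np.array([-ex[1],ex[0]])
O=[np.pi,0,YAW+np.pi/2]
def pos(x,y,z): return [*(C+x*ex+y*ey),z]
def st(tag):
    f=np.mean([(arm.hold(.02),arm.get_wrist_force())[1] for _ in range(5)],0); e=np.array(arm.get_eef_pos()); r=e[:2]-C
    print(tag,"t",round(arm.get_time(),2),"xyz_c",np.round([r@ex,r@ey,e[2]],4),"F_c",np.round([f[:2]@ex,f[:2]@ey,f[2]],2),"M",np.round(arm.get_torque(),2),"rpy",np.round(arm.get_orientation(),4),"gap",round(arm.get_finger_gap(),4)); return f
E
python3 - <<'E'
from g import *
arm.movel([.557,-.3347,.15],rate=.12); st("lift")
arm.movel(pos(-.045,-.10,.15),O,rate=.2); st("over")
arm.movel(pos(-.045,-.10,.070),O,rate=.1); f=st("low")
print(arm.movel(pos(-.045,-.10,.058),O,rate=.015,stop_force=4)); st("down")
q,d=arm.grab_frame("side"); cv2.imwrite("pics/s2.png",cv2.resize(q[170:350,150:350],None,fx=3.3,fy=3.3))
E
```

```text
lift t 5.13 xyz_c [ 0.1032 -0.5727  0.1485] F_c [-0.21 -0.36 -2.33] M [-0.04  0.01  0.  ] rpy [-3.1395e+00 -1.1000e-03  1.4358e+00] gap 0.017
over t 7.85 xyz_c [-0.0447 -0.1005  0.15  ] F_c [-0.23  0.12 -2.03] M [ 0.03 -0.02 -0.02] rpy [3.1416e+00 1.0000e-04 1.2311e+00] gap 0.0166
low t 8.88 xyz_c [-0.0442 -0.0995  0.0712] F_c [-0.45  0.01 -2.29] M [-0.03 -0.02  0.04] rpy [ 3.1399e+00 -1.0000e-03  1.2318e+00] gap 0.0171
True
down t 9.47 xyz_c [-0.0447 -0.0998  0.0642] F_c [1.01 0.85 5.06] M [ 0.03 -0.12 -0.03] rpy [ 3.1410e+00 -4.0000e-04  1.2317e+00] gap 0.0171
```

View pics/s2.png

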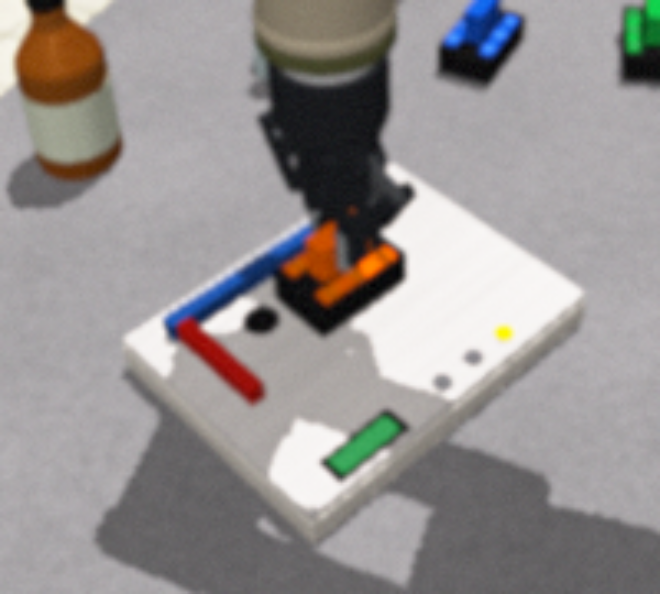

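s2 shows the standard flat on the stage, parallel to the rail and near crop (340,280), well short of the red stop. Next, slide it into the rail.

```bash
python3 - <<'E'
from g import *
print(arm.movel(pos(-.012,-.10,.0640),O,rate=.015,stop_force=6)); st("rail"); arm.hold(.3); st("rail2")
E
```

```text
True
rail t 10.02 xyz_c [-0.0447 -0.0998  0.0642] F_c [-0.6  -0.58  5.23] M [ 0.    0.03 -0.01] rpy [-3.1407e+00 -1.0000e-04  1.2319e+00] gap 0.017
rail2 t 10.4 xyz_c [-0.0447 -0.0998  0.0642] F_c [-0.69 -0.26  5.26] M [-0.01  0.03  0.04] rpy [-3.1408e+00 -1.0000e-04  1.2319e+00] gap 0.0169
```

```bash
python3 - <<'E'
from g import *
arm.movel(pos(-.0447,-.10,.0650),O,rate=.01); st("up")
print(arm.movel(pos(-.012,-.10,.0650),O,rate=.015,stop_force=7)); st("rail"); arm.hold(.3); st("rail2")
E
```

```text
up t 10.78 xyz_c [-0.0452 -0.1003  0.0643] F_c [ 0.06  0.45 -2.34] M [ 0.   -0.03 -0.02] rpy [-3.1405e+00  6.0000e-04  1.2318e+00] gap 0.0168
True
rail t 12.12 xyz_c [-0.0274 -0.1004  0.0643] F_c [-1.2  -0.27  3.72] M [0.11 0.11 0.03] rpy [-3.1391e+00  1.0000e-03  1.2319e+00] gap 0.0168
rail2 t 12.51 xyz_c [-0.0274 -0.1004  0.0643] F_c [-1.15 -0.27  5.57] M [0.12 0.01 0.02] rpy [-3.1394e+00  1.0000e-03  1.2319e+00] gap 0.0168
```

```bash
python3 - <<'E'
from g import *
for i in range(12):
    x=-.0274+.0005*i; arm.movel(pos(x,-.10,.0650),O,rate=.005); f=st(f"{x:.4f}")
    if -f[:2]@ex>8: break
E
```

```text
-0.0274 t 13.12 xyz_c [-0.0277 -0.1002  0.0646] F_c [ 0.23  0.37 -2.01] M [ 0.02 -0.01 -0.02] rpy [-3.1409e+00  4.0000e-04  1.2318e+00] gap 0.0172
-0.0269 t 13.46 xyz_c [-0.0272 -0.1001  0.0648] F_c [-1.36 -0.55 -2.24] M [-0.01  0.19  0.05] rpy [-3.1410e+00  2.0000e-04  1.2319e+00] gap 0.017
-0.0264 t 13.79 xyz_c [-0.027  -0.1001  0.0648] F_c [-4.8  -1.34 -0.8 ] M [0.1  1.03 0.14] rpy [-3.1404e+00  4.0000e-04  1.2320e+00] gap 0.0166
-0.0259 t 14.12 xyz_c [-0.0269 -0.1002  0.0647] F_c [-6.98 -1.68  0.4 ] M [0.18 1.25 0.23] rpy [-3.1396e+00  7.0000e-04  1.2321e+00] gap 0.0169
-0.0254 t 14.46 xyz_c [-0.0268 -0.1002  0.0646] F_c [-8.34 -1.65  0.96] M [0.32 1.54 0.26] rpy [-3.1388e+00  9.0000e-04  1.2323e+00] gap 0.0171
```

```bash
python3 - <<'E'
from g import *
for i in range(1,6):
    O[2]=YAW+np.pi/2+.004*i; arm.movel(pos(-.0252,-.10,.0650),O,rate=.005); arm.hold(.2); st(f"{.004*i:.3f}")
    if arm.get_torque()[2]<.06: break
E
```

```text
0.004 t 14.99 xyz_c [-0.0267 -0.1002  0.0646] F_c [-8.9  -2.01  1.71] M [0.32 1.67 0.24] rpy [-3.1386e+00  9.0000e-04  1.2361e+00] gap 0.0172
0.008 t 15.53 xyz_c [-0.0267 -0.1002  0.0645] F_c [-8.8  -2.24  1.08] M [0.26 1.66 0.05] rpy [-3.1386e+00  8.0000e-04  1.2400e+00] gap 0.0169
```

```bash
cat >> g.py <<'E'
P0=np.array(pos(-.0252,-.10,0)[:2]); YAW=-.331; ex=np.array([np.cos(YAW),np.sin(YAW)]); ey=np.array([-ex[1],ex[0]])
O=[np.pi,0,YAW+np.pi/2]
def go(dx,s,rate=.015,z=.065,**k): return arm.movel([*(P0+dx*ex+s*ey),z],O,rate=rate,**k)
E
python3 - <<'E'
from g import *
dx=0
for s in (.005,.012,.02,.028,.036,.044,.050,.054):
    hit=go(dx,s,stop_force=10); f=st(f"s{s} dx{dx:.4f} {hit}"); fx=-f[:2]@ex; fy=-f[:2]@ey
    if hit or fy>8 or fx>20: break
    dx+=float(np.clip((9-fx)*.00015,-.0005,.0005))
E
```

```text
s0.005 dx0.0000 False t 16.09 xyz_c [-0.0275 -0.0957  0.0645] F_c [-9.14 -4.71  2.56] M [-0.3   1.87 -0.  ] rpy [-3.1384e+00  2.1000e-03  1.2399e+00] gap 0.0171
s0.012 dx-0.0000 False t 16.79 xyz_c [-0.0274 -0.0888  0.0644] F_c [-8.48 -5.25  3.04] M [-0.32  1.82  0.07] rpy [-3.1384e+00  2.2000e-03  1.2398e+00] gap 0.0174
s0.02 dx0.0001 False t 17.56 xyz_c [-0.0274 -0.0808  0.0645] F_c [-8.96 -5.16  2.43] M [-0.36  1.86  0.07] rpy [-3.1383e+00  2.3000e-03  1.2398e+00] gap 0.0167
s0.028 dx0.0001 False t 18.32 xyz_c [-0.0274 -0.0728  0.0645] F_c [-9.07 -5.06  2.34] M [-0.35  1.81  0.07] rpy [-3.1384e+00  2.2000e-03  1.2398e+00] gap 0.017
s0.036 dx0.0001 False t 19.09 xyz_c [-0.0274 -0.0647  0.0644] F_c [-8.61 -5.11  2.47] M [-0.32  1.77  0.04] rpy [-3.1385e+00  2.2000e-03  1.2398e+00] gap 0.017
s0.044 dx0.0001 False t 19.86 xyz_c [-0.0273 -0.0567  0.0645] F_c [-8.61 -5.17  2.43] M [-0.35  1.8   0.08] rpy [-3.1385e+00  2.2000e-03  1.2398e+00] gap 0.0169
s0.05 dx0.0002 False t 20.49 xyz_c [-0.0273 -0.0507  0.0644] F_c [-8.77 -4.78  2.39] M [-0.36  1.86  0.09] rpy [-3.1384e+00  2.2000e-03  1.2398e+00] gap 0.0173
s0.054 dx0.0002 False t 20.99 xyz_c [-0.0272 -0.0467  0.0645] F_c [-8.72 -5.02  2.52] M [-0.35  1.86  0.04] rpy [-3.1385e+00  2.2000e-03  1.2399e+00] gap 0.0169
```

```bash
python3 - <<'E'
from g import *
dx=.0002;s=.054
for i in range(34):
    s+=.0006; go(dx,s,rate=.006); f=st(f"s{s:.4f}"); fx=-f[:2]@ex; fy=-f[:2]@ey
    if fy>13.5: break
arm.hold(.6); st("end")
q,d=arm.grab_frame("side"); cv2.imwrite("pics/s3.png",cv2.resize(q[170:350,150:350],None,fx=3.3,fy=3.3))
E
```

```text
s0.0546 t 21.32 xyz_c [-0.0273 -0.0463  0.0645] F_c [-9.22 -5.96  2.98] M [-0.45  1.89 -0.04] rpy [-3.1383e+00  2.5000e-03  1.2397e+00] gap 0.0166
s0.0552 t 21.66 xyz_c [-0.0273 -0.0457  0.0645] F_c [-9.3  -6.15  2.79] M [-0.43  1.88  0.03] rpy [-3.1383e+00  2.6000e-03  1.2399e+00] gap 0.0172
s0.0558 t 21.99 xyz_c [-0.0272 -0.0452  0.0645] F_c [-9.05 -6.59  2.56] M [-0.44  1.97  0.06] rpy [-3.1383e+00  2.6000e-03  1.2398e+00] gap 0.0168
s0.0564 t 22.32 xyz_c [-0.0272 -0.0446  0.0645] F_c [-8.93 -6.29  2.7 ] M [-0.48  1.95  0.07] rpy [-3.1383e+00  2.6000e-03  1.2398e+00] gap 0.017
s0.0570 t 22.66 xyz_c [-0.0272 -0.0439  0.0645] F_c [-8.9  -5.79  3.21] M [-0.47  1.88  0.01] rpy [-3.1383e+00  2.5000e-03  1.2398e+00] gap 0.0171
s0.0576 t 22.99 xyz_c [-0.0272 -0.0433  0.0645] F_c [-8.84 -6.38  2.81] M [-0.5   1.87  0.05] rpy [-3.1383e+00  2.5000e-03  1.2398e+00] gap 0.0168
s0.0582 t 23.32 xyz_c [-0.0272 -0.0427  0.0645] F_c [-8.81 -6.09  3.18] M [-0.42  1.91  0.03] rpy [-3.1384e+00  2.5000e-03  1.2398e+00] gap 0.0171
s0.0588 t 23.66 xyz_c [-0.0272 -0.0422  0.0645] F_c [-9.06 -5.8   2.91] 
[... 359 characters left out ...]
ap 0.017
s0.0606 t 24.66 xyz_c [-0.0272 -0.0403  0.0644] F_c [-9.04 -6.12  2.73] M [-0.46  1.92  0.05] rpy [-3.1384e+00  2.5000e-03  1.2398e+00] gap 0.0168
s0.0612 t 24.99 xyz_c [-0.0272 -0.0402  0.0645] F_c [-9.32 -8.41  4.34] M [-0.76  2.07  0.06] rpy [-3.1382  0.0034  1.2397] gap 0.0168
s0.0618 t 25.32 xyz_c [-0.0272 -0.0402  0.0645] F_c [-10.09 -11.17   6.13] M [-1.18  2.3   0.1 ] rpy [-3.1379  0.0043  1.2395] gap 0.0168
s0.0624 t 25.66 xyz_c [-0.0272 -0.0402  0.0645] F_c [-10.37 -14.11   7.5 ] M [-1.54  2.54  0.08] rpy [-3.1377  0.0053  1.2393] gap 0.0168
end t 26.34 xyz_c [-0.0272 -0.0402  0.0645] F_c [-10.48 -13.88   7.52] M [-1.57  2.55  0.14] rpy [-3.1377  0.0052  1.2393] gap 0.0168
```

View pics/s3.png

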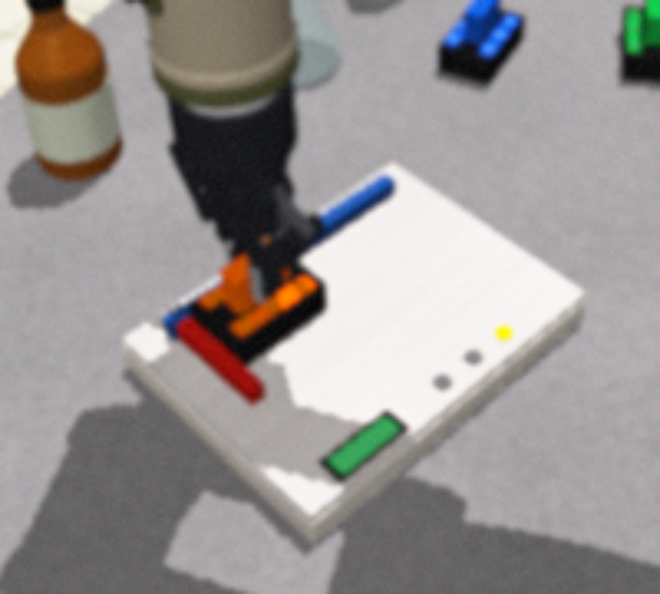

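s3 shows the standard flat in the corner at crop (265,305), touching both the rail and the red stop. Forces are steady at about 10 N each, after allowing for about 5 N of sliding friction along the rail.

```bash
python3 -c "
from station import arm
print(arm.job_done())"
```

```text
the job is handed in; nothing more can be done
None
```

The amber standard is flat in the corner and still gripped, pressed with about 10 N on the rail and roughly 8–10 N on the end stop by the wrist readings, and the job is handed in; no verdict came back.

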